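Move the locked tube section one hole along, into its guide arch

ROBOT

A 7-joint arm with a two-finger parallel gripper is mounted at the origin on the work surface; the furniture and walls round the work are solid. World frame = base frame: x ahead of the robot, y to its left, z up, the work surface at z = 0. Lengths are in m, angles in rad, forces in N, time in s.
With the tool pointing down it reaches from about 0.35 to 0.9 m from the base axis. Payload 19.9 kg.
Tool frame: the origin (TCP) lies midway between the tips of the shut fingers; the grasp point (between the pads) lies 19 mm behind it; z points along the fingers, y is the line along which they close (so a half turn about z gives the same grasp; the last joint's range is limited). The gripper opens to 94 mm and grips with 3 to 60 N. Pads are 16 mm wide; open, the fingers measure 119 mm over their backs; the gripper's body (75 mm by 177 mm) begins 78 mm behind the grasp point.
Start: joints at [1.282, 0.417, -0.01, 1.614, 0.005, 1.111, -0.053], TCP at [0.153, -0.606, 0.205] pointing down, gripper open.
Joint ranges: [-2.81, 2.81], [-0.39, 2.02], [-1.27, 1.25], [0.06, 2.57], [-1.19, 4.33], [0.19, 2], [-2.82, 2.82]. Speed limits (rad/s): [1.89, 1.89, 2.39, 2.39, 3.01, 3.01, 3.01].

INTERFACE

Orientations are given as a rotation vector (axis times angle).
In Python, from station import manip, optics gives the robot as it stands.
- The arm moves only by the shell command python3 -m pendant 'ROWS' [FORCE]. ROWS is JSON, a list of rows, each a list of 7 numbers: the shift along the world's x, y, z each as a share of 40 mm, from -1 to 1, then the turn, a rotation vector about the world's x, y, z each as a share of 0.12 rad, from -1 to 1, then the opening, from 0 (shut) to 1 (fully open). In form: [[x, y, z, wx, wy, wz, gripper], ...]. A call has 1 to 10 rows; each row shifts and turns the commanded pose from where the row before left it; what a row does not reach is not made up. A row lasts 1/10 s, in which the tool goes at most 50 mm and 8.59 degrees, less where a joint would pass 70% of its speed; a pose out of reach is approached as far as the arm can. A call with a number of a shift or a turn outside -1 to 1 is refused whole. A call with a gripper value outside its range is refused whole. The fingers move at their own pace and stop on an object; FORCE is the grip in N (left out, the last holds). Time passes only in rows, so rows that do not move let the fingers close. It gives the time, the measured TCP pose, the force, the opening and the grip force at its end, in the units of the state.
- manip.sense(): the state, without advancing time (a new reading comes with each control period).
- optics.capture(name): name is "side" or "top" or "wrist"; returns a dict with "frame" (420x560x3 uint8, red, green, blue), "depth" (420x560 float32, m along the optical axis (not along the pixel's ray), 0 where there is no reading), "fx", "fy", "cx", "cy" (pixels), "dist" ([k1, k2, p1, p2, k3] as OpenCV has them; the pictures are not rectified), "world_from_camera" (4x4, takes a point from camera to world coordinates). Camera axes: x right, y down, z forward; pixel columns grow to the right and rows downward; lengths in m; the calibration is good to about 2 mm. A picture is of the moment at which its call begins.
- manip.finish_job(): hands the job in; it is judged then, once.
The state is a dict: "t": time; "joints": joint angles; "qvel": joint speeds; "effort": joint torques, N m; "ee_pos": TCP position; "eef_rot": TCP orientation; "contact_force": force on the tool from outside, world axes, zero at the start; "wrist_torque": the same for the moment, N m; "finger_gap": finger opening in m; "gripper_force": force on a finger pad.
Only numpy, scipy, OpenCV 4.12 (cv2) and the standard library are available. Lean on these libraries where they do the work, as an engineer would, in place of code of your own. Each camera call takes 0.05 s, during which the arm holds its last target. There are 200 camera calls.

TASK

The sliding tube section on the holed rail is locked by its spring plunger. Pull the plunger's knob up to free the pin, slide the section along the rail to the very next hole on the side of the closed arch, so that the section's end goes in under the arch, and let the pin down fully home in that hole. Finish still gripping the knob, holding the pin down in the hole; do not let go at the end, and do not push the gauge block, bobbin and screwdriver lying around about.

Things in the scene. Friction and masses are not known exactly. Their poses are not given: they have to be found in the camera images.
- rail: Fixed bare aluminium square tube, 36 x 36 mm, 400 mm long, level on two dark steel feet; pose differs each time (yaw up to 26 degrees). Origin: on the worktop under its middle; y along the rail, x across, z up. Top face 58 mm above the worktop, with five round holes (9.5 mm) on its centre line, 40 mm apart, at y = -80, -40, 0, +40, +80 mm.
- section (a joint): Travel (m) of the grey tube section along the rail's +y; 0 at the start (pin in the middle hole), +-0.040 at the next hole either side, stops at +-0.085. A sleeve round the rail, 46 mm wide, 130 mm long (65 mm either side of the plunger), top at 63 mm, with windows that show the holes. About 2.5 N of friction once the pin is out; with the pin in, locked with about 1 mm of play.
- plunger (a joint): Lift (m) of the spring plunger, which rides on the section: 0 with the pin fully home in a hole (8 mm deep), about 0.008 with its tip on the rail's top between holes, 0.014 at the upper stop. A spring pushes it down, 4.5 N at 0 to 8 N at the upper stop. The pin is 8 mm thick with a round tip, so it finds a hole from about 2 mm off centre.
- knob: Black ribbed round knob on the plunger, the thing to grip: 26 mm in diameter, 28 mm tall, upright. Origin: centre of its underside, 82 mm above the worktop with the pin home (rises with the plunger, travels with the section). Below it a steel boss 21 mm in diameter, 15 mm tall, on the section; nothing else as high as the knob's underside within 50 mm.
- arch: Closed dark steel arch fixed astride the rail, 106 mm from the rail's middle on its +y or -y side (changes): 82 mm wide, 24 mm thick along the rail, 86 mm high; inside 58 mm wide, 71 mm high. Origin: on the worktop at its middle. With the section at the right hole its end reaches 11 mm into the arch.
- fork: Open dark steel fork fixed astride the rail at the same distance on the other side: two uprights only 40 mm high with no top. Origin: on the worktop at its middle. The section is not to go there.
- gauge_block: Bystander: loose steel gauge block, 24 x 50 x 14 mm, beside the rail. Origin: centre of its underside.
- bobbin: Bystander: loose cream empty bobbin, 36 mm across, 35 mm tall, standing beside the rail. Origin: centre of its underside.
- screwdriver: Bystander: loose screwdriver with a red handle, 196 mm long, 24 mm thick, lying behind the rail. Origin: its middle, on the worktop.
Not all that is in view belongs to the job. What is shaped like the arch but pink or turquoise is not meant.

How it is judged:
On the way, in this order (a step that is already met when the one before it is completed fails the run):
1. the pin is pulled clear of the middle hole (plunger lifted more than 8.5 mm) while the section is still there (within 8 mm) (value of joint plunger above 0.0085 m and value of joint section between -0.008 and 0.008 m), for 0.1 s.
2. the section is slid more than 20 mm towards the arch (((y of arch in the frame of rail above 0 m and value of joint section above 0.02 m) or (y of arch in the frame of rail below 0 m and value of joint section below -0.02 m))), for 0.05 s.
At the end, for the whole second after the job is handed in: The section stands at the next hole on the arch's side (40 mm from the start, within 3.5 mm) and is at rest, the pin is fully home in that hole (plunger lift under 2.5 mm), and the fingers still hold the knob (contact force over 3 N) through the last second (((y of arch in the frame of rail above 0 m and value of joint section between 0.0365 and 0.0435 m) or (y of arch in the frame of rail below 0 m and value of joint section between -0.0435 and -0.0365 m)) and value of joint plunger between -0.002 and 0.0025 m and contact force between the fingers and knob above 3 N and velocity of joint section between -0.01 and 0.01 m/s); the arm keeps its last pose, push and grip.
It fails at once if the gauge block is pushed more than 30 mm from its place (distance of gauge_block from where it was at the start of the episode above 0.03 m).
It fails at once if the bobbin is pushed more than 30 mm from its place (distance of bobbin from where it was at the start of the episode above 0.03 m).
It fails at once if the screwdriver is pushed more than 30 mm from its place (distance of screwdriver from where it was at the start of the episode above 0.03 m).
It also fails if it takes over 38 s, if anything falls off the work surface, if the arm or the gripper's body presses on something with over 40 N, if the wrist force passes 120 N, or if a joint passes its speed limit or range.

## Working session

There is one attempt and no reset: what is moved stays moved. The work goes in short steps, Python scripts to look and compute and a shell command to move; the robot and the scene stay as the last step left them, time stands still between calls to the robot, and variables do not carry over. Pictures are saved under pics/ and viewed, at most 10 in all, crops included, and the job is handed in when it is done.

```bash
mkdir -p pics; python3 - <<'E'
from station import manip, optics
import cv2, numpy as np
s=manip.sense(); print({k:np.round(v,3).tolist() for k,v in s.items()})
for n in("top","side"):
    c=optics.capture(n); cv2.imwrite(f"pics/{n}0.png",c["frame"][:,:,::-1]); np.savez(f"{n}0.npz",**c)
    print(n,c["fx"],c["cx"],c["cy"],c["dist"],np.round(c["world_from_camera"],3).tolist())
E
```

```text
{'t': 0.0, 'joints': [1.282, 0.418, -0.01, 1.614, 0.005, 1.111, -0.053], 'qvel': [0.001, -0.001, 0.0, 0.002, -0.001, 0.001, -0.001], 'effort': [0.001, -85.126, 0.639, -42.599, -0.049, 0.019, 0.0], 'ee_pos': [0.153, -0.606, 0.205], 'eef_rot': [-3.116, -0.387, 0.0], 'contact_force': [-0.436, 0.161, 0.494], 'wrist_torque': [-0.017, -0.026, 0.006], 'gripper_force': 0.0, 'finger_gap': 0.094}
top 467.9246525771647 286.33595038547475 202.61144721044752 [0.0330187 0.        0.        0.        0.       ] [[-0.046, -0.976, 0.213, 0.268], [-0.999, 0.045, -0.008, -0.256], [-0.002, -0.213, -0.977, 1.106], [0.0, 0.0, 0.0, 1.0]]
side 385.45230878172106 278.5230962450498 212.61978694513533 [0.02687859 0.         0.         0.         0.        ] [[0.939, -0.134, 0.318, 0.18], [-0.344, -0.415, 0.842, -0.983], [0.019, -0.9, -0.436, 0.453], [0.0, 0.0, 0.0, 1.0]]
```

View pics/top0.png

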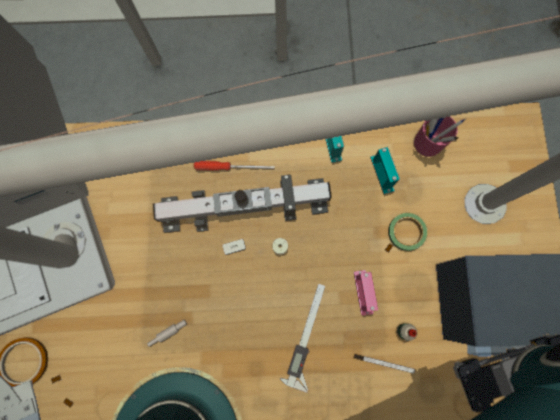

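View pics/side0.png

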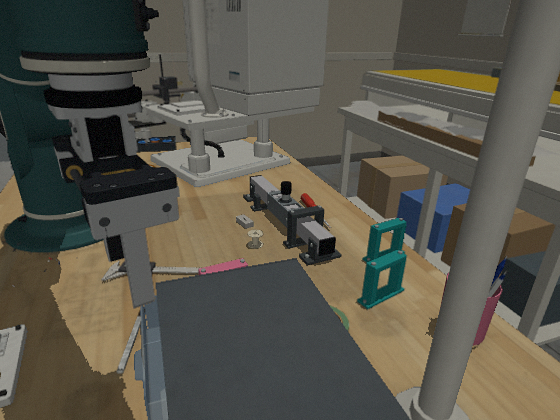

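The top view shows the rail from (155,212) to (330,190), with the knob at about (241,198). The closed arch is at (288,198), towards world -y, and the fork is at (200,210). The gauge block is at (233,247), the bobbin at (280,246) and the screwdriver at (235,167). A round bar crosses above, behind the rail. The side view confirms the dark arch is on the near end of the rail.

```bash
cat > h.py <<'E'
import numpy as np, cv2
def P(c,uv,plane=None):
    K=np.array([[c["fx"],0,c["cx"]],[0,c["fy"],c["cy"]],[0,0,1.]])
    uv=np.array(uv,float).reshape(-1,2)
    n=cv2.undistortPoints(uv.reshape(-1,1,2),K,c["dist"]).reshape(-1,2)
    r=np.c_[n,np.ones(len(n))]; T=c["world_from_camera"]
    if plane is not None:
        d=r@T[:3,:3].T; return T[:3,3]+d*((plane-T[2,3])/d[:,2])[:,None]
    z=c["depth"][uv[:,1].astype(int),uv[:,0].astype(int)]
    return (r*z[:,None])@T[:3,:3].T+T[:3,3]
def cloud(c):
    h,w=c["depth"].shape; v,u=np.mgrid[:h,:w]
    p=P(c,np.c_[u.ravel(),v.ravel()]); p[c["depth"].ravel()==0]=np.nan
    return p.reshape(h,w,3)
E
python3 - <<'E'
from h import *
np.set_printoptions(precision=4,suppress=True)
c=np.load("top0.npz"); X=cloud(c)
for n,uv in dict(knob=(241,198),arch=(288,198),railL=(165,211),railR=(320,191),gb=(233,247),bob=(280,246),scr=(212,166),pipe=(280,117),pipeL=(150,140)).items(): print(n,X[uv[1],uv[0]])
R=X[150:240,130:350].reshape(-1,3)
m=(R[:,2]>.100)&(R[:,2]<.118); k=R[m]; print("knob",m.sum(),k.mean(0),k.min(0),k.max(0))
m=(R[:,2]>.053)&(R[:,2]<.067); q=R[m][:,:2]; 
l=cv2.fitLine(q.astype(np.float32),cv2.DIST_HUBER,0,.01,.01).ravel(); print("rail dir",l, np.degrees(np.arctan2(l[1],l[0])))
d=l[:2]; t=(q-l[2:])@d; print("ends",t.min(),t.max(),"mid",l[2:]+d*(t.min()+t.max())/2)
m=(R[:,2]>.080)&(R[:,2]<.092); a=R[m]; a=a[np.hypot(*(a[:,:2]-k.mean(0)[:2]).T)>.04]; print("arch",len(a),a.mean(0),a.min(0),a.max(0))
s=np.load("side0.npz"); S=cloud(s)[170:270,230:350].reshape(-1,3)
m=(S[:,2]>.085)&(S[:,2]<.118)&(np.hypot(*(S[:,:2]-k.mean(0)[:2]).T)<.03); k=S[m]; print("side knob",m.sum(),k.mean(0),k.min(0),k.max(0))
E
```

```text
knob [ 0.4999 -0.1665  0.1111]
arch [ 0.5023 -0.2693  0.0802]
railL [0.4899 0.0121 0.0575]
railR [ 0.5196 -0.3437  0.0614]
gb [ 0.4061 -0.1358  0.0114]
bob [ 0.4049 -0.2459 -0.0006]
scr [ 0.6021 -0.0911  0.0247]
pipe [ 0.4126 -0.2575  0.761 ]
pipeL [ 0.3985 -0.1557  0.7599]
knob 118 [ 0.5064 -0.1647  0.1092] [ 0.4943 -0.177   0.1   ] [ 0.5191 -0.1529  0.1151]
rail dir [ 0.0883 -0.9961  0.5044 -0.13  ] -84.93567
ends -0.172317011358911 0.2808549368078166 mid [ 0.5092 -0.1841]
arch 341 [ 0.5148 -0.2701  0.083 ] [ 0.4743 -0.2842  0.08  ] [ 0.5577 -0.2557  0.0879]
side knob 123 [ 0.5044 -0.1701  0.0999] [ 0.4939 -0.1792  0.0852] [ 0.5193 -0.1537  0.1101]
```

```bash
python3 - <<'E'
from h import *
np.set_printoptions(precision=3,suppress=True)
c=np.load("top0.npz"); X=cloud(c)
m=np.zeros(X.shape[:2],bool); m[50:195,:]=1
p=X[m]; p=p[(p[:,2]>.6)&(np.isfinite(p[:,2]))]; print(len(p),p.min(0),p.max(0))
for y in np.arange(-.5,.0,.08):
    q=p[abs(p[:,1]-y)<.01]; 
    if len(q): print(y,len(q),q.min(0),q.max(0))
print("baseR",X[203,485],X[165,530],X[195,500],"baseL",X[243,65],X[235,20],"teal",X[400,175],X[385,200],X[400,540],X[300,500])
s=np.load("side0.npz"); S=cloud(s)
for uv in [(85,20),(85,65),(85,95),(85,130),(130,205),(130,270),(40,120),(520,50),(470,250),(420,390),(200,60),(198,150),(262,150),(270,60),(60,235),(15,200)]: print(uv,S[uv[1],uv[0]])
E
```

```text
28087 [ 0.365 -0.494  0.732] [ 0.468 -0.034  0.783]
-0.5 3 [ 0.43  -0.494  0.733] [ 0.431 -0.491  0.739]
-0.42 1200 [ 0.417 -0.43   0.733] [ 0.46  -0.41   0.763]
-0.33999999999999997 1230 [ 0.406 -0.35   0.734] [ 0.454 -0.33   0.783]
-0.25999999999999995 1257 [ 0.395 -0.27   0.732] [ 0.441 -0.25   0.779]
-0.17999999999999994 1293 [ 0.384 -0.19   0.733] [ 0.426 -0.17   0.775]
-0.09999999999999992 1343 [ 0.373 -0.11   0.732] [ 0.415 -0.09   0.774]
baseR [ 0.478 -0.724  0.042] [ 0.577 -0.866 -0.005] [ 0.478 -0.723  0.122] baseL [0.384 0.101 0.342] [0.376 0.093 0.485] teal [ 0.084 -0.01   0.043] [ 0.106 -0.058  0.011] [ 0.168 -0.498  0.614] [ 0.26  -0.66   0.192]
(85, 20) [ 0.158 -0.652  0.452]
(85, 65) [ 0.153 -0.653  0.423]
(85, 95) [ 0.147 -0.638  0.4  ]
(85, 130) [ 0.141 -0.628  0.371]
(130, 205) [ 0.168 -0.691  0.326]
(130, 270) [ 0.159 -0.666  0.252]
(40, 120) [ 0.004 -0.077  0.269]
(520, 50) [ 0.466 -0.743  0.438]
(470, 250) [ 0.466 -0.748  0.262]
(420, 390) [ 0.469 -0.728  0.048]
(200, 60) [0.361 0.093 0.368]
(198, 150) [0.352 0.186 0.103]
(262, 150) [0.584 0.264 0.061]
(270, 60) [0.567 0.137 0.363]
(60, 235) [-0.01  -0.096  0.016]
(15, 200) [-0.158  0.198 -0.002]
```

```bash
python3 - <<'E'
from h import *
np.set_printoptions(precision=3,suppress=True)
c=np.load("top0.npz"); X=cloud(c)
for v in range(250,420,15): print(v,[tuple(np.round(X[v,u],2).tolist()) for u in (445,465,485,505,525,545,558)])
q=X[190:240,140:350].reshape(-1,3); m=(q[:,2]>.053)&(q[:,2]<.067)
E
python3 -m pendant '[[0,0.5,0,0,0,0,1],[0.2,1,0,0,0,0,1],[0.3,1,0,0,0,0,1],[0.4,1,0,0,0,0,1],[0,0,0,0,0,0,1]]'
python3 - <<'E'
from station import manip
import numpy as np
s=manip.sense(); print({k:np.round(s[k],4).tolist() for k in ("t","joints","ee_pos","eef_rot","contact_force")})
E
```

```text
250 [(0.38, -0.63, 0.0), (0.38, -0.68, -0.0), (0.37, -0.73, 0.0), (0.37, -0.77, -0.0), (0.37, -0.82, 0.0), (0.37, -0.87, -0.0), (0.37, -0.89, 0.0)]
265 [(0.34, -0.61, 0.07), (0.33, -0.61, 0.19), (0.33, -0.64, 0.19), (0.33, -0.68, 0.19), (0.32, -0.72, 0.19), (0.32, -0.75, 0.19), (0.32, -0.78, 0.19)]
280 [(0.31, -0.61, 0.06), (0.3, -0.61, 0.18), (0.3, -0.64, 0.19), (0.3, -0.68, 0.19), (0.3, -0.71, 0.19), (0.29, -0.75, 0.19), (0.29, -0.77, 0.19)]
295 [(0.27, -0.61, 0.05), (0.27, -0.6, 0.17), (0.27, -0.63, 0.19), (0.27, -0.67, 0.19), (0.27, -0.71, 0.19), (0.27, -0.75, 0.19), (0.26, -0.77, 0.2)]
310 [(0.24, -0.61, 0.04), (0.24, -0.61, 0.16), (0.24, -0.63, 0.19), (0.24, -0.67, 0.19), (0.24, -0.7, 0.19), (0.24, -0.74, 0.19), (0.24, -0.77, 0.19)]
325 [(0.21, -0.6, 0.03), (0.21, -0.6, 0.15), (0.22, -0.63, 0.19), (0.21, -0.66, 0.19), (0.21, -0.7, 0.2), (0.21, -0.74, 0.19), (0.21, -0.76, 0.19)]
340 [(0.18, -0.61, 0.0), (0.19, -0.6, 0.14), (0.19, -0.62, 0.19), (0.19, -0.66, 0.19), (0.19, -0.7, 0.19), (0.2, -0.66, 0.32), (0.2, -0.67, 0.34)]
355 [(0.14, -0.6, 0.0), (0.14, -0.65, -0.0), (0.16, -0.6
[... 331 characters left out ...]
.18, -0.5, 0.58), (0.18, -0.51, 0.6), (0.18, -0.52, 0.61)]
400 [(0.05, -0.59, 0.0), (0.05, -0.64, 0.0), (0.12, -0.55, 0.35), (0.17, -0.47, 0.59), (0.17, -0.49, 0.61), (0.17, -0.5, 0.62), (0.17, -0.51, 0.62)]
415 [(0.02, -0.59, -0.0), (0.02, -0.63, 0.01), (0.16, -0.44, 0.62), (0.16, -0.46, 0.63), (0.16, -0.47, 0.63), (0.16, -0.49, 0.63), (0.16, -0.5, 0.63)]
t: 0.6
ee_pos: [0.1908, -0.462, 0.2055]
eef_rot: [-3.116, -0.393, -0.001]
contact_force: [0.2, -0.6, 0.4]
finger_gap: 0.0938
gripper_force: 0.0
{'t': 0.6, 'joints': [1.1732, 0.1953, -0.0623, 1.917, 0.0132, 1.0306, -0.2142], 'ee_pos': [0.1908, -0.462, 0.2055], 'eef_rot': [-3.1157, -0.3934, -0.0007], 'contact_force': [0.18, -0.5701, 0.3545]}
```

```bash
python3 -m pendant '[[0,0,0,0.92,0.38,0,1],[0,0,0,0,0,0,1],[0,0,0,0,0,0,1]]'
cat > s.py <<'E'
from station import manip
import numpy as np
s=manip.sense(); print({k:np.round(s[k],4).tolist() for k in ("t","joints","ee_pos","eef_rot","contact_force")})
E
python3 s.py; python3 -c "
from station import manip
import numpy as np
q=manip.sense()['joints'];L1,L2=.5065,.4685
a=q[1]+q[3];b=a+q[5];p=manip.sense()['ee_pos']
print('tilt',b-np.pi,'wrist r',L1*np.sin(q[1])+L2*np.sin(a),'wz-h',L1*np.cos(q[1])+L2*np.cos(a),'tcp r',np.hypot(*p[:2]),p[2])"
```

```text
t: 0.9
ee_pos: [0.1886, -0.4665, 0.2048]
eef_rot: [-3.003, -0.372, 0.048]
contact_force: [-0.5, -0.1, 1.0]
finger_gap: 0.0941
gripper_force: 0.0
{'t': 0.9, 'joints': [1.1756, 0.2752, -0.0552, 1.8217, 0.0089, 1.1642, -0.2067], 'ee_pos': [0.1886, -0.4665, 0.2048], 'eef_rot': [-3.0033, -0.372, 0.048], 'contact_force': [-0.4757, -0.1487, 0.9994]}
tilt 0.11947080945034338 wrist r 0.5427816804488264 wz-h 0.252214328946636 tcp r 0.5031451938364391 0.20477400674650637
```

```bash
python3 -m pendant '[[0.3,0.3,0,-0.92,-0.38,0,1],[0.7,0.65,-0.2,0,0,0,1],[0.8,0.75,-0.2,0,0,-0.4,1],[0.8,0.75,-0.2,0,0,-0.4,1],[0.8,0.75,-0.2,0,0,-0.5,1],[0.8,0.75,-0.2,0,0,0,1],[0.8,0.75,-0.2,0,0,0,1],[0.4,0.4,-0.1,0,0,0,1],[0,0,0,0,0,0,1]]'; python3 s.py
```

```text
t: 1.8
ee_pos: [0.4063, -0.2595, 0.153]
eef_rot: [-3.138, -0.149, -0.002]
contact_force: [-1.0, -0.3, -0.2]
finger_gap: 0.0942
gripper_force: 0.0
{'t': 1.8, 'joints': [0.7362, 0.2366, -0.2622, 2.0068, 0.0763, 0.9065, -1.0417], 'ee_pos': [0.4063, -0.2595, 0.153], 'eef_rot': [-3.1378, -0.1494, -0.0018], 'contact_force': [-0.9768, -0.3304, -0.2179]}
```

```bash
python3 -m pendant '[[0.4,0.4,0,0,0,0,1],[0.7,0.65,-0.1,0,0,0,1],[0.7,0.65,-0.1,0,0,0,1],[0.5,0.45,0,0,0,0,1],[0.22,0.21,0,0,0,0,1],[0,0,0,0,0,0,1],[0,0,0,0,0,0,1]]'; python3 - <<'E'
from h import *
from station import manip,optics
np.set_printoptions(precision=4,suppress=True)
s=manip.sense(); print(s["ee_pos"],s["joints"])
for n in("wrist","side"):
    c=optics.capture(n); cv2.imwrite(f"pics/{n}1.png",c["frame"][:,:,::-1]); np.savez(f"{n}1.npz",**c)
E
```

```text
t: 2.5
ee_pos: [0.5045, -0.1691, 0.1455]
eef_rot: [3.138, 0.14, -0.0]
contact_force: [-0.4, 0.2, -0.1]
finger_gap: 0.094
gripper_force: 0.0
[ 0.5045 -0.1691  0.1455] [ 0.5291  0.3383 -0.317   1.8952  0.1304  0.9279 -1.3309]
```

View pics/wrist1.png

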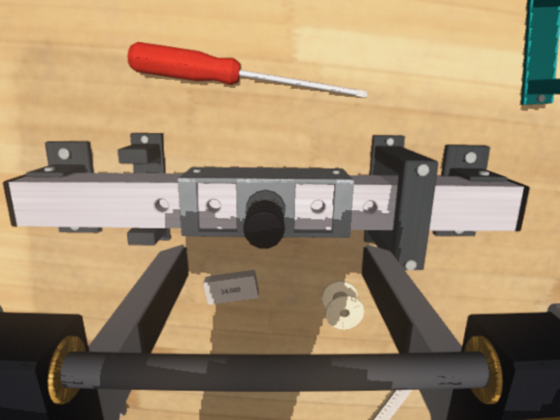

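View pics/side1.png

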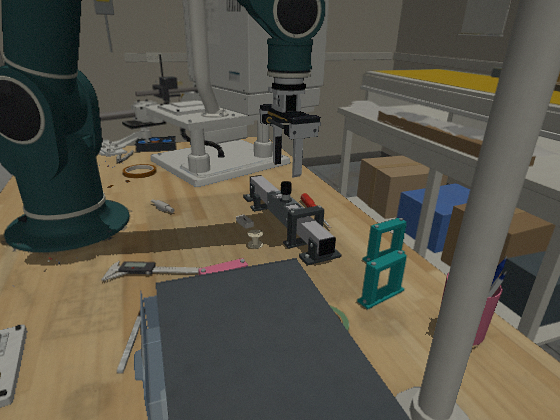

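The wrist view shows four rail holes at (162,205), (214,205), (318,206) and (370,207). The knob top is near (267,220) and the arch is at (405,210), on the right. The side view shows the gripper standing over the rail with nothing touching.

```bash
python3 - <<'E'
from h import *
np.set_printoptions(precision=4,suppress=True)
c=np.load("wrist1.npz")
H=P(c,[(162,205),(214,205),(318,206),(370,207)],.058); print(H, H.mean(0), np.linalg.norm(np.diff(H,axis=0),axis=1))
d=H[3]-H[0]; print("az",np.degrees(np.arctan2(d[1],d[0])),d/np.linalg.norm(d))
X=cloud(c); k=X[170:260,230:310].reshape(-1,3); k=k[(k[:,2]>.105)&(k[:,2]<.116)]; print(len(k),k.mean(0),(k.min(0)+k.max(0))/2,k.max(0)-k.min(0))
E
```

```text
[[ 0.5015 -0.0839  0.058 ]
 [ 0.5051 -0.1238  0.058 ]
 [ 0.5114 -0.2028  0.058 ]
 [ 0.5142 -0.2427  0.058 ]] [ 0.508  -0.1633  0.058 ] [0.04   0.0793 0.04  ]
az -85.43001871696438 [ 0.0797 -0.9968  0.    ]
1322 [ 0.509  -0.1627  0.1103] [ 0.5079 -0.1628  0.109 ] [0.0258 0.0262 0.0078]
```

```bash
python3 -m pendant '[[0.09,0.15,-0.1,0,0,0,1],[0,0,-0.4,0,0,0,1],[0,0,-0.5,0,0,0,1],[0,0,-0.4,0,0,0,1],[0,0,-0.2,0,0,0,1],[0,0,0,0,0,0,1],[0,0,0,0,0,0,1]]' 40; python3 s.py
```

```text
t: 3.3
ee_pos: [0.5093, -0.1617, 0.0819]
eef_rot: [3.138, 0.142, 0.001]
contact_force: [0.1, -0.2, 0.1]
finger_gap: 0.0937
gripper_force: 0.0
{'t': 3.3, 'joints': [0.4971, 0.4312, -0.3024, 1.9358, 0.1745, 0.7993, -1.3814], 'ee_pos': [0.5093, -0.1617, 0.0819], 'eef_rot': [3.1383, 0.1424, 0.0006], 'contact_force': [0.1171, -0.2313, 0.0518]}
```

Within about 1.5 mm of the knob centre, so I'll close the gripper.

```bash
python3 -m pendant '[[-0.03,-0.02,-0.05,0,0,0,0.5],[0,0,0,0,0,0,0.3],[0,0,0,0,0,0,0],[0,0,0,0,0,0,0],[0,0,0,0,0,0,0],[0,0,0,0,0,0,0],[0,0,0,0,0,0,0],[0,0,0,0,0,0,0]]' 40; python3 s.py
```

```text
t: 4.1
ee_pos: [0.5079, -0.1624, 0.0794]
eef_rot: [-3.138, -0.143, 0.0]
contact_force: [-0.1, -0.0, -0.3]
finger_gap: 0.0333
gripper_force: 0.0
{'t': 4.1, 'joints': [0.4984, 0.4333, -0.3015, 1.9396, 0.1757, 0.7938, -1.3804], 'ee_pos': [0.5079, -0.1624, 0.0794], 'eef_rot': [-3.1383, -0.1427, 0.0001], 'contact_force': [-0.1087, -0.0484, -0.3199]}
```

```bash
python3 -m pendant '[[0,0,0,0,0,0,0],[0,0,0,0,0,0,0],[0,0,0,0,0,0,0],[0,0,0,0,0,0,0],[0,0,0,0,0,0,0]]' 40; python3 s.py
```

```text
t: 4.6
ee_pos: [0.5079, -0.1624, 0.0794]
eef_rot: [-3.138, -0.143, 0.0]
contact_force: [-0.4, -0.1, -0.3]
finger_gap: 0.0248
gripper_force: 40.0
{'t': 4.6, 'joints': [0.4984, 0.4333, -0.3015, 1.9396, 0.1756, 0.7938, -1.3804], 'ee_pos': [0.5079, -0.1624, 0.0794], 'eef_rot': [-3.1382, -0.1427, 0.0001], 'contact_force': [-0.3949, -0.1322, -0.257]}
```

```bash
python3 -m pendant '[[0,0,0.1,0,0,0,0],[0,0,0.1,0,0,0,0],[0,0,0.09,0,0,0,0],[0,0,0,0,0,0,0],[0,0,0,0,0,0,0],[0,0,0,0,0,0,0]]' 40; python3 s.py
```

```text
t: 5.2
ee_pos: [0.5078, -0.1624, 0.0909]
eef_rot: [-3.138, -0.143, 0.0]
contact_force: [2.3, 0.9, -7.9]
finger_gap: 0.0249
gripper_force: 40.0
{'t': 5.2, 'joints': [0.5026, 0.4162, -0.3058, 1.9328, 0.1676, 0.8171, -1.3737], 'ee_pos': [0.5078, -0.1624, 0.0909], 'eef_rot': [-3.1382, -0.1426, 0.0002], 'contact_force': [2.2791, 0.8586, -7.8657]}
```

The force matches the spring at about 11.5 mm of lift, so the pin is clear. I'll slide towards the arch along (0.083, -0.997).

```bash
python3 -m pendant '[[0.01,-0.1,0,0,0,0,0],[0.02,-0.2,0,0,0,0,0],[0.02,-0.2,0,0,0,0,0],[0.015,-0.2,0,0,0,0,0],[0.01,-0.15,0,0,0,0,0],[0.01,-0.1,0,0,0,0,0],[0,-0.05,0,0,0,0,0],[0,0,0,0,0,0,0],[0,0,0,0,0,0,0]]' 40; python3 s.py
```

```text
t: 6.1
ee_pos: [0.5112, -0.2029, 0.0911]
eef_rot: [3.138, 0.142, -0.0]
contact_force: [0.1, -2.8, -7.4]
finger_gap: 0.0253
gripper_force: 40.0
{'t': 6.1, 'joints': [0.5571, 0.4405, -0.2919, 1.8922, 0.1676, 0.8322, -1.3019], 'ee_pos': [0.5112, -0.2029, 0.0911], 'eef_rot': [3.1377, 0.1422, -0.0001], 'contact_force': [0.0898, -2.7576, -7.4082]}
```

```bash
python3 -m pendant '[[0,0.01,-0.08,0,0,0,0],[0,0,-0.08,0,0,0,0],[0,0,-0.07,0,0,0,0],[0,0,-0.06,0,0,0,0],[0,0,0,0,0,0,0],[0,0,0,0,0,0,0]]' 40; python3 s.py
```

```text
t: 6.7
ee_pos: [0.5112, -0.2021, 0.0794]
eef_rot: [3.138, 0.143, -0.001]
contact_force: [-5.4, -1.9, -1.8]
finger_gap: 0.025
gripper_force: 40.0
{'t': 6.7, 'joints': [0.5526, 0.4572, -0.2884, 1.8995, 0.1745, 0.8094, -1.3086], 'ee_pos': [0.5112, -0.2021, 0.0794], 'eef_rot': [3.1383, 0.1426, -0.0006], 'contact_force': [-5.4118, -1.9022, -1.842]}
```

```bash
python3 -m pendant '[[0,0,-0.03,0,0,0,0],[0,0,0,0,0,0,0],[0,0,0,0,0,0,0]]' 40; python3 s.py; python3 - <<'E'
from h import *
from station import optics
np.set_printoptions(precision=4,suppress=True)
w=optics.capture("wrist"); s=optics.capture("side")
cv2.imwrite("pics/wrist2.png",w["frame"][:,:,::-1]); 
cv2.imwrite("pics/side2.png",cv2.resize(s["frame"][150:270,220:360,::-1],None,fx=5,fy=5,interpolation=cv2.INTER_CUBIC))
X=cloud(w)[150:300,200:380].reshape(-1,3); k=X[(X[:,2]>.100)&(X[:,2]<.125)&(np.hypot(X[:,0]-.511,X[:,1]+.202)<.012)]; print(len(k),np.median(k,0))
E
```

```text
t: 7.0
ee_pos: [0.5113, -0.2021, 0.0792]
eef_rot: [3.138, 0.142, -0.0]
contact_force: [-12.8, 0.3, 16.9]
finger_gap: 0.0251
gripper_force: 40.0
{'t': 7.0, 'joints': [0.5523, 0.4575, -0.2882, 1.8997, 0.1751, 0.8085, -1.3092], 'ee_pos': [0.5113, -0.2021, 0.0792], 'eef_rot': [3.1379, 0.1424, -0.0001], 'contact_force': [-12.7938, 0.2834, 16.8569]}
1644 [ 0.5139 -0.2009  0.1106]
```

View pics/wrist2.png

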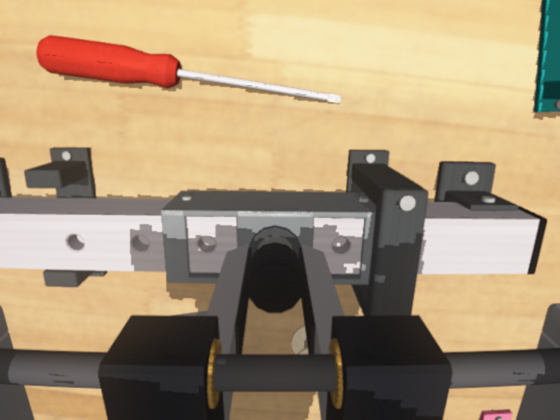

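View pics/side2.png

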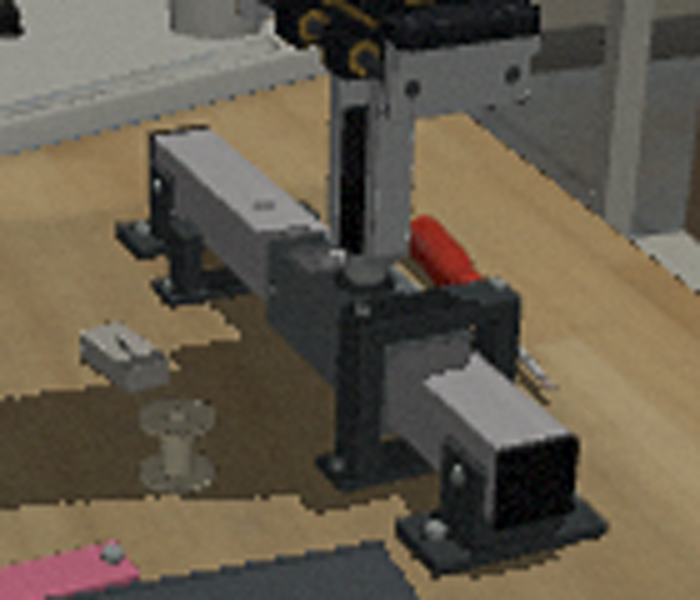

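The wrist view shows the section's end inside the arch, at about (385,240). The knob at (275,245) sits midway between the window holes at (207,243) and (341,243). Its top is at 110.6 mm, which means the pin is home. The side crop shows the boss just short of the arch and the gauge block, bobbin and screwdriver where they were. I'll ease the side load, confirm, and hand in.

```bash
python3 -m pendant '[[-0.01,0,0.01,0,0,0,0],[0,0,0,0,0,0,0],[0,0,0,0,0,0,0]]' 40 && python3 s.py && python3 -c "
from station import manip
s=manip.sense()
if s['gripper_force']>20 and abs(s['contact_force']).max()<25 and s['ee_pos'][2]<.0805: print(manip.finish_job())"
```

```text
t: 7.4
ee_pos: [0.5112, -0.2021, 0.0793]
eef_rot: [3.138, 0.143, 0.001]
contact_force: [-7.5, -1.8, 8.3]
finger_gap: 0.0255
gripper_force: 40.0
{'t': 7.4, 'joints': [0.5527, 0.4569, -0.2884, 1.9002, 0.1747, 0.8079, -1.3088], 'ee_pos': [0.5112, -0.2021, 0.0793], 'eef_rot': [3.138, 0.1426, 0.001], 'contact_force': [-7.5248, -1.8285, 8.3232]}
the job is handed in; nothing more can be done
None
```

I handed the job in at 7.4 s, with no verdict shown: the section is one hole (40 mm) along with its end under the arch, the pin is home, the gripper still holds the knob at 40 N, and the gauge block, bobbin and screwdriver look undisturbed in the pictures.

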